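Clear the slide dryer's sprung cover and hold it open

ROBOT

A 7-joint arm with a two-finger parallel gripper is mounted at the origin on a cart in front of the work surface, level with it; the furniture and walls round the work are solid. World frame = base frame: x ahead of the robot, y to its left, z up, the work surface at z = 0. Lengths are in m, angles in rad, forces in N, time in s.
With the tool pointing down it reaches from about 0.425 to 0.875 m from the base axis. Payload 4.7 kg.
Tool frame: the origin (TCP) lies midway between the tips of the shut fingers; the grasp point (between the pads) lies 19 mm behind it; z points along the fingers, y is the line along which they close (so a half turn about z gives the same grasp; the last joint's range is limited). The gripper opens to 87 mm and grips with 3 to 60 N. Pads are 19 mm wide; open, the fingers measure 117 mm over their backs; the gripper's body (75 mm by 190 mm) begins 51 mm behind the grasp point.
Start: joints at [-1.114, 0.321, -0.07, 1.45, 0.023, 1.371, -0.057], TCP at [0.279, 0.587, 0.223] pointing down, gripper open.
Joint ranges: [-2.86, 2.86], [-0.3, 2.09], [-1.38, 1.24], [0.06, 2.45], [-1.56, 4.7], [0.09, 2.05], [-2.69, 2.69]. Speed limits (rad/s): [2.57, 2.57, 3.14, 3.14, 3.14, 3.14, 3.14].

INTERFACE

Orientations are given as a rotation vector (axis times angle).
In Python, from bench import monitor, cams, workorder gives the robot as it stands.
- The arm moves only by the tool move_arm, never from a script. Its arguments are lists of equal length, an entry for each row: "slide": the shift along the tool's x, y, z in cm, a list of three; "roll": the turn about the tool's z in rad. In form: {"slide": [[dx, dy, dz], ...], "roll": [roll, ...]}. A call has 1 to 20 rows; each row is the pose to reach, as a shift and turn from the pose commanded when the call began, along the tool's axes at that moment; what a row does not reach only later rows make up. A row lasts 1/10 s, in which the tool goes at most 50 mm and 8.59 degrees, less where a joint would pass 70% of its speed; a pose out of reach is approached as far as the arm can. A call with a gripper value outside its range is refused whole. "gripper" is the finger opening in cm, from 0 to 8.7, set as the call begins (left out, the last holds). The fingers move at their own pace and stop on an object; "squeeze" is the grip in N (left out, the last holds). Time passes only in rows, so rows that repeat a pose let the fingers close. It gives the time, the measured TCP pose, the force, the opening and the grip force at its end, in the units of the state.
- monitor.get_state(): the state, without advancing time (a new reading comes with each control period).
- cams.get_image(name): name is "side" or "top"; returns the picture (480x640x3 uint8, red, green, blue); there is no depth.
- cams.get_calibration(name): a dict with "mtx" (3x3 intrinsics, pixels), "dist_coeffs" ([k1, k2, p1, p2, k3] as OpenCV has them; the pictures are not rectified), "R" (3x3) and "t" (3): a world point X has camera coordinates R X + t. Camera axes: x right, y down, z forward; pixel columns grow to the right and rows downward; lengths in m; the calibration is good to about 2 mm. A picture is of the moment at which its call begins. get_calibration takes no time and is no camera call.
- workorder.close_job(): hands the job in; it is judged then, once.
The state is a dict: "time": time; "joint_positions": joint angles; "qd": joint speeds; "joint_torque": joint torques, N m; "position": TCP position; "tool_rot": TCP orientation; "ft_force": force on the tool from outside, world axes, zero at the start; "torque": the same for the moment, N m; "grip_width": opening from 0.0 (shut) to 1.0 (fully open); "grip_force": force on a finger pad.
Only numpy, scipy, OpenCV 4.12 (cv2) and the standard library are available. Lean on these libraries where they do the work, as an engineer would, in place of code of your own. Each camera call takes 0.05 s, during which the arm holds its last target. There are 200 camera calls.

TASK

Take the small pot off the cover of the slide dryer and stand it upright on the worktop, without dropping it and before the cover is opened. Then raise the sprung cover by its handle to 60 degrees from shut and finish while holding it there by the handle, so that a colleague can take the slides out with both hands; never let the cover snap back. Leave the dropper bottle, the slide pack and the loose cassette where they are.

Things in the scene. Friction and masses are not known exactly. Their poses are not given: they have to be found in the camera images.
- dryer: slide dryer, a low white housing 160 (its x, depth) x 240 (its y, width) mm, fixed to the worktop, with a knob and rocker on its front (-x) face and a hinged aluminium-framed cover with a clear window on top; the top of the shut cover is 80 mm above the worktop. Origin: centre of the underside, on the worktop; x to the back (hinge side), z up
- cover (a joint): angle of the cover, rad: 0 shut, grows as the front edge rises, 1.047 is 60 degrees, stop at 1.75. Weight and a return spring together pull it shut from every angle (about 2 to 3 N at the handle); it never stays open by itself
- cover_hinge (a point): middle of the hinge line, at the back of the dryer: 83 mm behind the dryer's origin (its +x), 60 mm above the worktop; it does not move. The hinge line runs along the dryer's y
- cover_handle: steel bow handle on the cover, 27 mm behind its front edge: a round bar 10 mm thick along the dryer's y, straight for 80 mm, on two feet 100 mm apart, the bar's axis 38 mm above the cover's top face. Origin: middle of the bar. With the cover shut it is 138 mm in front of the hinge line and 58 mm higher than it. The handle turns with the cover; its x and z axes are the dryer's when shut
- pot: small white screw-top pot with a green ribbed cap, 48 mm diameter, 52 mm tall, 0.1 to 0.15 kg, standing on the cover behind the handle at the start. Origin: centre of its underside; z up
- dropper: dropper bottle with a black bulb, 28 mm diameter, 94 mm tall, loose, on the worktop beside the dryer; bystander. Origin: centre of its underside
- slides: grey wrapped pack of slides, 70 x 88 x 32 mm, loose, on the worktop beside the dryer; bystander. Origin: centre of its underside
- cassette_f: small flat slotted plastic cassette, 44 x 49 x 7 mm, loose, on the worktop; bystander. Origin: centre of its underside
- worktop_free (a point): fixed point on the worktop, right of the dryer. The worktop is clear from x = 0.35 to 0.60 m and y = -0.38 to 0.40 m but for the things listed (and a pencil at its right edge). Behind stand a microscope (left) and a 0.27 m tall drawer cabinet (right); the cabinet's open top drawer reaches out to x = 0.55 m between y = -0.11 and 0.06 m, 0.2 m up: keep the gripper clear of it
Mind the look-alikes: they are no part of the job. Leave any brown, pink or yellow look-alike of the pot alone.

How it is judged:
By the outcome, as a careful person would: the job done as asked, in the order asked, and still so for the second after the job is handed in, while the arm keeps its last pose, push and grip.
It also fails if it takes over 58 s, if anything falls off the work surface, if the arm or the gripper's body presses on something with over 40 N, if the wrist force passes 120 N, or if a joint passes its speed limit or range.

## Working session

There is one attempt and no reset: what is moved stays moved. The work goes in short steps, Python scripts to look and compute and a tool call to move; the robot and the scene stay as the last step left them, time stands still between calls to the robot, and variables do not carry over. Pictures are saved under pics/ and viewed, at most 10 in all, crops included, and the job is handed in when it is done.

Besides the shell and the picture viewer there is one more tool, called by a JSON object that holds its "fn" and its "kwargs". move_arm: Moves the arm, as the interface text tells. Its arguments: {"type":"object","properties":{"slide":{"type":"array","items":{"type":"array","items":{"type":"number"}}},"roll":{"type":"array","items":{"type":"number"}},"gripper":{"type":"number"},"squeeze":{"type":"number"}},"required":["slide","roll"]}

```bash
ls; mkdir -p pics; cat > h.py <<'E'
import numpy as np, cv2
from bench import monitor, cams, workorder
from scipy.spatial.transform import Rotation as Ro
def shot(n,f):
    im=cams.get_image(n); cv2.imwrite(f'pics/{f}.png',cv2.cvtColor(im,cv2.COLOR_RGB2BGR)); return im
def ray(n,uv):
    c=cams.get_calibration(n); K,d,R,t=[np.array(c[k],float) for k in('mtx','dist_coeffs','R','t')]
    p=cv2.undistortPoints(np.array(uv,float).reshape(-1,1,2),K,d).reshape(-1,2)
    v=np.c_[p,np.ones(len(p))]@R; return -R.T@t, v/np.linalg.norm(v,axis=1,keepdims=True)
def plane(n,uv,z):
    o,v=ray(n,uv); return o+v*((z-o[2])/v[:,2:])
def cross(uvs,uvt):
    a,u=ray('side',uvs); b,w=ray('top',uvt); out=[]
    for p,q in zip(u,w):
        s=np.linalg.lstsq(np.c_[p,-q],b-a,rcond=None)[0]; A=a+s[0]*p;B=b+s[1]*q
        out.append(np.r_[(A+B)/2,np.linalg.norm(A-B)])
    return np.array(out)
def proj(n,X):
    c=cams.get_calibration(n); K,d,R,t=[np.array(c[k],float) for k in('mtx','dist_coeffs','R','t')]
    return cv2.projectPoints(np.array(X,float).reshape(-1,3),cv2.Rodrigues(R)[0],t,K,d)[0].reshape(-1,2)
E
python3 - <<'E'
from h import *
shot('side','s0');shot('top','t0');s=monitor.get_state();print(s)
for n in('side','top'):print(n,ray(n,[[320,240]]))
E
```

```text
pics
{'time': 0.1, 'joint_positions': array([-1.11390249,  0.32177081, -0.07009235,  1.45154698,  0.02263785,
        1.37082358, -0.05691459]), 'qd': array([ 6.37819346e-05, -2.50073832e-03, -5.99312356e-05, -2.22725162e-03,
       -6.30338310e-04, -7.45465679e-04, -9.64855032e-04]), 'joint_torque': array([ 3.56425528e-05, -4.92574024e+01, -4.05510915e-01, -3.13396025e+01,
       -6.41970173e-02,  3.94981191e-02,  8.86466955e-05]), 'position': array([0.27833973, 0.58683425, 0.22155975]), 'tool_rot': array([-6.89770472e-01, -3.06466609e+00,  2.73699768e-03]), 'ft_force': array([-0.60608077, -0.15189431, -0.07185065]), 'torque': array([-0.00750901, -0.0140547 , -0.09860503]), 'grip_force': 0.0, 'grip_width': 1.0028742118186906}
side (array([0.35433228, 1.3301166 , 0.86236326]), array([[ 0.12129399, -0.83963224, -0.52943882]]))
top (array([0.24644361, 0.15576992, 1.46254406]), array([[ 0.2008269 ,  0.01436459, -0.97952142]]))
```

View pics/s0.png

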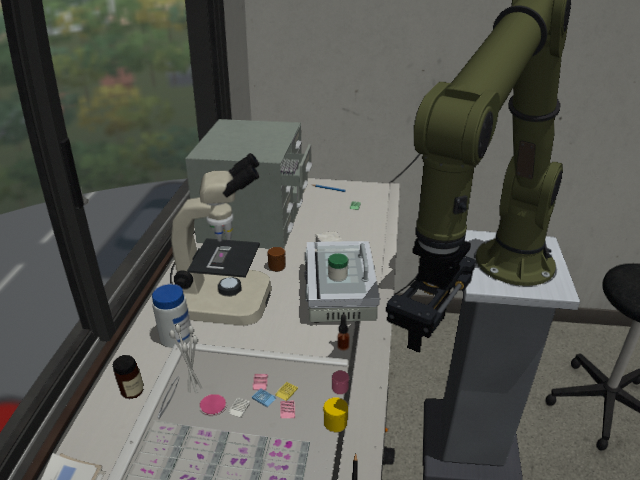

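View pics/t0.png

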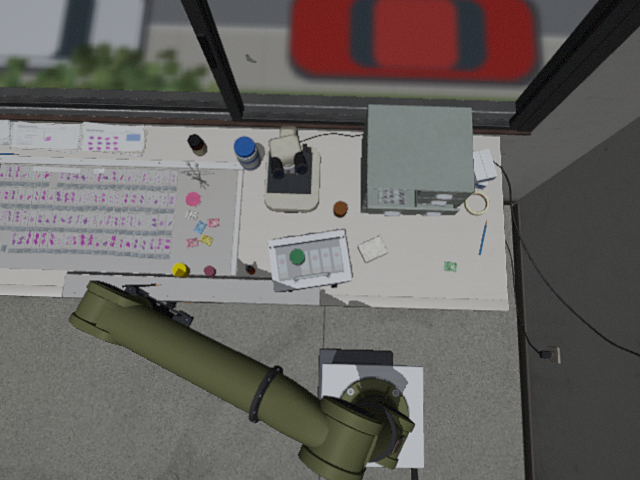

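The side view shows the dryer around (340,280), with the green-capped pot on its cover at (338,267). In the top view the dryer is at (310,260) and the pot at (297,257).

Candidates in the top view are green/white (297,257), brown (340,209), yellow (180,270) and pink (209,271). Only the green-capped white pot stands on the dryer cover, so it fits the description. I'll confirm that in a crop.

```bash
python3 - <<'E'
from h import *
s=cv2.imread('pics/s0.png');t=cv2.imread('pics/t0.png')
a=cv2.resize(s[225:355,290:390],None,fx=4,fy=4,interpolation=cv2.INTER_CUBIC)
b=cv2.resize(t[220:320,235:335+60],None,fx=2.5,fy=2.5,interpolation=cv2.INTER_CUBIC)
c=np.zeros((520,800,3),np.uint8);c[:520,:400]=a;c[:250,400:800]=b[:250,:400]
cv2.imwrite('pics/c0.png',c)
for n,im in(('side',s),('top',t)):
    h=cv2.cvtColor(im,cv2.COLOR_BGR2HSV);m=cv2.inRange(h,(45,90,30),(85,255,255))
    k,_,st,ce=cv2.connectedComponentsWithStats(m)
    for i in range(1,k):
        if st[i,4]>40:print(n,st[i],ce[i])
E
```

```text
side [328 254  20  15 236] [337.6440678  260.73305085]
top [77 49 21 15 69] [86.34782609 56.92753623]
top [ 98  69  29  21 185] [112.55135135  77.78378378]
top [51 70 13 11 56] [57.10714286 74.625     ]
top [174  76  21  15 123] [185.37398374  84.60162602]
top [93 80 14  9 56] [100.03571429  85.16071429]
top [290 249  14  15 163] [296.74233129 256.25766871]
```

View pics/c0.png

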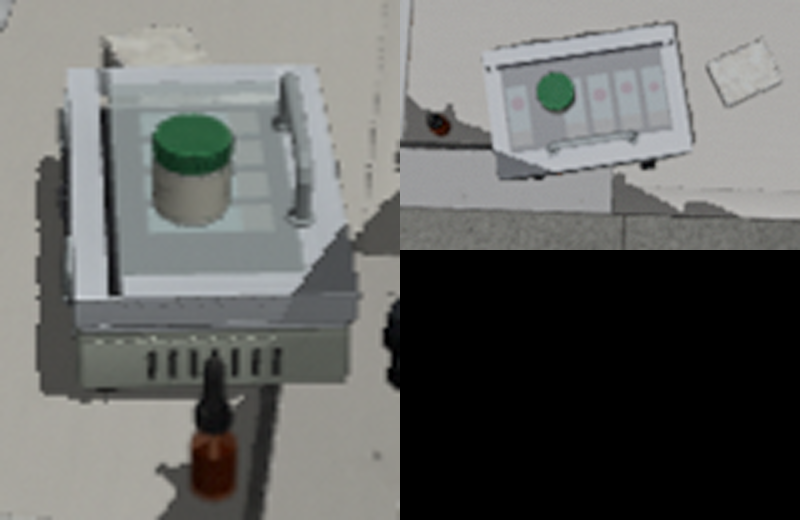

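The crop shows the green-capped white pot standing on the cover behind the bow handle, so it is the one meant. The bar runs from (296,279) to (329,273) in the top view and from (363,245) to (366,276) in the side view. The dropper is to the left of the dryer and the slide pack to the right.

```bash
python3 - <<'E'
from h import *
np.set_printoptions(precision=4,suppress=True)
cor=plane('top',[[269,240],[345,229.2],[351.8,279.5],[275,291]],.08);print('cover corners',cor)
# cap: centroid of cap in both views; top-of-cap centre in side approx
print('pot',plane('top',[[296.7,256.3]],.132), cross([[338,259.5]],[[296.7,256.3]]))
print('pot bottom edge', cross([[337.6,280]],[[296.7,260]]))
print('bar ends',cross([[363,246],[366,276]],[[329,272],[296.5,278.5]]))
print(plane('top',[[329,272],[296.5,278.5]],.118))
print('dropper',plane('side',[[343,349]],0),'slides',plane('top',[[373,249]],.032))
d=cor[1]-cor[0];print('yaw y-axis', np.degrees(np.arctan2(d[1],d[0])))
d=cor[2]-cor[3];print(np.degrees(np.arctan2(d[1],d[0])));d=cor[0]-cor[3];print(np.degrees(np.arctan2(d[1],d[0])), cor.mean(0))
d=cor[1]-cor[2];print(np.degrees(np.arctan2(d[1],d[0])))
E
```

```text
cover corners [[0.5251 0.3367 0.08  ]
 [0.5672 0.0979 0.08  ]
 [0.4079 0.0736 0.08  ]
 [0.3654 0.3096 0.08  ]]
pot [[0.4671 0.2439 0.132 ]] [[0.4682 0.2441 0.1277 0.0008]]
pot bottom edge [[0.4668 0.2474 0.0707 0.0027]]
bar ends [[0.4213 0.1453 0.1081 0.0084]
 [0.4031 0.2446 0.0879 0.004 ]]
[[0.4242 0.1452 0.118 ]
 [0.4016 0.2426 0.118 ]]
dropper [[0.4355 0.4081 0.    ]] slides [[0.515  0.0036 0.032 ]]
yaw y-axis -80.01637114578874
-79.79902640673384
9.63252724843114 [0.4664 0.2045 0.08  ]
8.674227430215788
```

```bash
cat >> h.py <<'E'
np.set_printoptions(precision=4,suppress=True)
def togo(target,yaw=None):
    "shift in cm in tool axes, roll to bring tool y to world yaw (deg, mod 180)"
    s=monitor.get_state();R=Ro.from_rotvec(s['tool_rot']).as_matrix()
    y=np.degrees(np.arctan2(R[1,1],R[0,1]))
    r=None if yaw is None else ((y-yaw+90)%180-90)
    print('t',round(s['time'],2),'pos',s['position'],'yaw',y,'slide cm',100*R.T@(np.array(target)-s['position']),'roll',None if r is None else np.radians(r),'F',s['ft_force'],'j',s['joint_positions'],'grip',s['grip_width'],s['grip_force'])
E
python3 - <<'E'
from h import *
c,s_=np.cos(np.radians(9.7)),np.sin(np.radians(9.7))
D=lambda x,y,z:[.4664+c*x-s_*y,.2045+s_*x+c*y,z]
P=[D(-.055,.05,.118),D(-.055,-.05,.118),D(-.08,.12,.08),D(-.08,-.12,.08),D(.08,.12,.08)]
print('side',proj('side',P));print('top',proj('top',P))
print('eyep',cross([[257,160],[240,178]],[[303,176],[281,178]]))
print('cass',plane('top',[[450,266]],.007),plane('side',[[356,206]],.007))
print('micro base front',plane('top',[[268,210],[319,209]],.02),'brown',plane('top',[[340,209]],.05))
togo([.467,.244,.22],99.7)
E
python3 - <<'E'
import cv2
s=cv2.imread('pics/s0.png');t=cv2.imread('pics/t0.png')
import numpy as np
cv2.imwrite('pics/c1.png',np.hstack([cv2.resize(s[140:270,170:270],(400,520)),cv2.resize(t[120:250,255:355],(400,520))]))
E
```

```text
side [[365.4757 265.3011]
 [361.7535 242.4738]
 [378.4623 296.363 ]
 [368.3077 240.3952]
 [308.0505 297.467 ]]
top [[295.884  277.7751]
 [328.7217 273.1736]
 [275.1364 290.3909]
 [352.0885 279.5551]
 [269.1475 240.0365]]
eyep [[0.6484 0.2222 0.3567 0.013 ]
 [0.6603 0.2833 0.3373 0.0363]]
cass [[ 0.4703 -0.2529  0.007 ]] [[ 0.4664 -0.2453  0.007 ]]
micro base front [[0.6391 0.3534 0.02  ]
 [0.6477 0.1836 0.02  ]] brown [[0.6414 0.1144 0.05  ]]
t 0.1 pos [0.2783 0.5868 0.2216] yaw 64.63137552542703 slide cm [-31.7352 -22.8942   0.2003] roll -0.6120629612267648 F [-0.6061 -0.1519 -0.0719] j [-1.1139  0.3218 -0.0701  1.4515  0.0226  1.3708 -0.0569] grip 1.0028742118186906 0.0
```

View pics/c1.png

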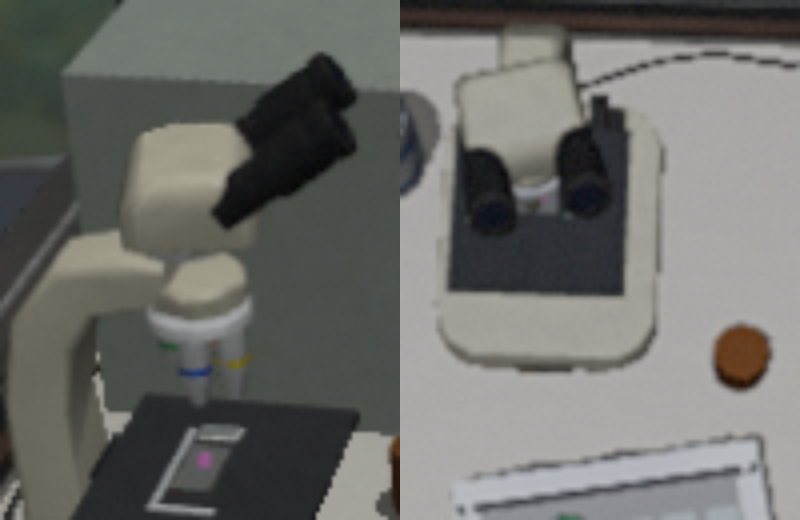

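The microscope eyepiece tips are at about x = 0.65, z = 0.35. That leaves the final gripper pose clear, since its body reaches x ≈ 0.62. I'll move above the pot now.

{"fn": "move_arm", "kwargs": {"slide": [[-2,-1.4,0],[-5,-3.6,0],[-8.5,-6.1,0],[-12,-8.7,0],[-15.5,-11.2,0],[-19,-13.7,0],[-22.5,-16.2,0],[-26,-18.8,0],[-29,-20.9,0],[-31,-22.4,0],[-31.7,-22.9,0],[-31.7,-22.9,0],[-31.7,-22.9,0],[-31.7,-22.9,0]], "roll": [-0.06,-0.12,-0.18,-0.24,-0.3,-0.36,-0.42,-0.48,-0.54,-0.59,-0.612,-0.612,-0.612,-0.612], "gripper": 8.7, "squeeze": 20}}

```text
time: 1.5
position: [0.4661, 0.2458, 0.2224]
tool_rot: [0.268, -3.13, -0.0]
ft_force: [-0.5, -0.0, -0.4]
grip_width: 1.0
grip_force: 0.0
```

```bash
python3 - <<'E'
from h import *
print('eyep',cross([[256,175],[257,161]],[[277.5,174],[301,169]]))
togo([.467,.244,.092],99.7)
E
```

```text
eyep [[0.6432 0.2879 0.3546 0.0048]
 [0.6564 0.2269 0.3593 0.006 ]]
t 1.5 pos [0.4661 0.2458 0.2224] yaw 99.78450086266696 slide cm [-0.0607 -0.1937 13.0371] roll 0.0014748182743139523 F [-0.5097 -0.0401 -0.4074] j [-0.6681  0.058   0.1385  1.7605 -0.0087  1.3239  1.2139] grip 1.0004284736487412 0.0
```

{"fn": "move_arm", "kwargs": {"slide": [[0,-0.1,1.5],[0,-0.2,4],[0,-0.2,6.5],[0,-0.2,9],[0,-0.2,11],[0,-0.2,12.2],[0,-0.2,12.8],[0,-0.2,13],[0,-0.2,13]], "roll": [0,0,0,0,0,0,0,0,0]}}

```text
time: 2.4
position: [0.4675, 0.2429, 0.093]
tool_rot: [-0.266, 3.13, 0.001]
ft_force: [-0.1, -0.3, 0.8]
grip_width: 0.997
grip_force: 0.0
```

{"fn": "move_arm", "kwargs": {"slide": [[0,0,0],[0,0,0],[0,0,0],[0,0,0],[0,0,0],[0,0,0],[0,0,0],[0,0,0],[0,0,0],[0,0,0],[0,0,0],[0,0,0]], "roll": [0,0,0,0,0,0,0,0,0,0,0,0], "gripper": 3.0, "squeeze": 20}}

```text
time: 3.6
position: [0.4672, 0.2428, 0.0927]
tool_rot: [-0.266, 3.13, 0.0]
ft_force: [-0.4, 1.2, 0.8]
grip_width: 0.523
grip_force: 20.0
```

{"fn": "move_arm", "kwargs": {"slide": [[0,0,-0.3],[0,0,-1],[0,0,-2],[0,0,-3.2],[0,0,-4.5],[0,0,-5.8],[0,0,-6.7],[0,0,-7],[0,0,-7]], "roll": [0,0,0,0,0,0,0,0,0]}}

```text
time: 4.5
position: [0.4674, 0.2427, 0.1631]
tool_rot: [-0.265, 3.129, 0.001]
ft_force: [-0.4, 0.2, -1.5]
grip_width: 0.523
grip_force: 20.0
```

```bash
python3 - <<'E'
from h import *
shot('side','s1')
im=cv2.imread('pics/s1.png');cv2.imwrite('pics/c2.png',cv2.resize(im[170:350,270:420],None,fx=3.3,fy=3.3))
togo([.45,-.12,.163],95)
E
```

```text
t 4.55 pos [0.4671 0.2425 0.1625] yaw 99.6947695795855 slide cm [  7.7893 -35.4486  -0.0485] roll 0.08193918678623688 F [-0.2847 -0.053  -0.9405] j [-0.6627  0.0967  0.1415  1.842  -0.0146  1.204   1.2234] grip 0.524996081530507 19.99861094656808
```

View pics/c2.png

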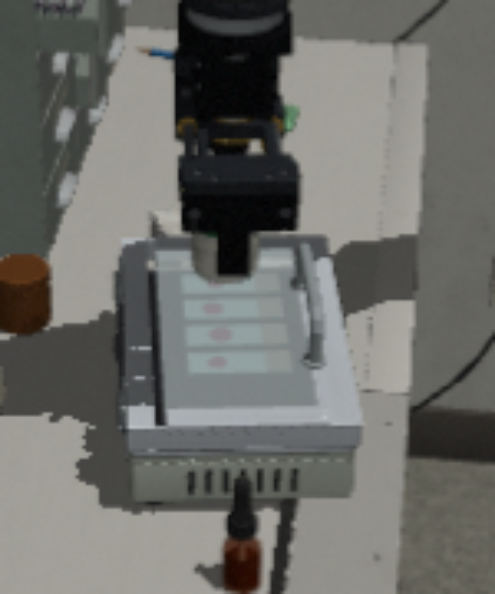

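The pot is held between the fingers, clear of the cover, and the cover is still shut. I'll carry it to a clear spot at (0.44, -0.13).

{"fn": "move_arm", "kwargs": {"slide": [[0.2,-0.8,0],[0.6,-2.4,0],[1.2,-4.9,0],[1.9,-7.7,0],[2.6,-10.6,0],[3.3,-13.4,0],[4,-16.3,0],[4.7,-19.1,0],[5.4,-22,0],[6.1,-24.8,0],[6.8,-27.6,0],[7.5,-30.4,0],[8.1,-32.9,0],[8.6,-34.8,0],[8.8,-35.9,0],[8.9,-36.3,0],[8.9,-36.3,0],[8.9,-36.3,0]], "roll": [0,0.01,0.02,0.03,0.04,0.05,0.06,0.07,0.08,0.08,0.08,0.08,0.08,0.08,0.08,0.08,0.08,0.08]}}

```text
time: 6.35
position: [0.4406, -0.1293, 0.1624]
tool_rot: [0.142, -3.138, -0.001]
ft_force: [0.8, 0.3, -0.8]
grip_width: 0.527
grip_force: 20.0
```

```bash
python3 - <<'E'
from h import *
togo([.44,-.13,.0138],95)
shot('side','s2')
im=cv2.imread('pics/s2.png');cv2.imwrite('pics/c3.png',cv2.resize(im[120:300,280:430],None,fx=3.3,fy=3.3))
E
```

```text
t 6.35 pos [ 0.4406 -0.1293  0.1624] yaw 95.1792562238699 slide cm [ 0.0607 -0.0757 14.8592] roll 0.0031286113112217917 F [ 0.7849  0.3345 -0.8498] j [-0.3089 -0.07    0.5208  2.      0.0369  1.2029  1.8588] grip 0.5265702261427326 19.998729441140313
```

View pics/c3.png

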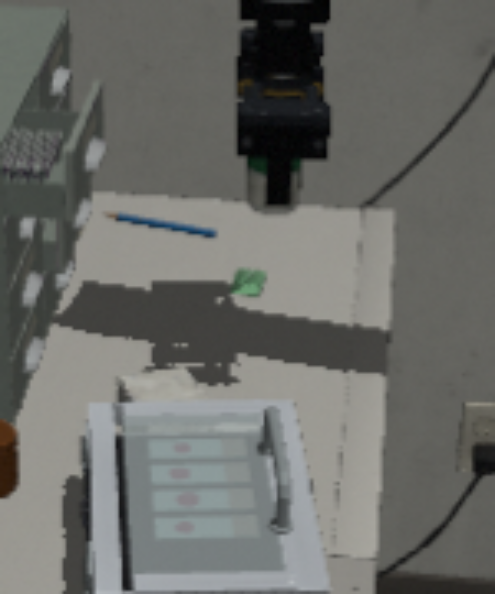

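The pot is still upright in the grip and the spot below is free, with the cassette well beyond it. I'll lower it now.

{"fn": "move_arm", "kwargs": {"slide": [[0,0,1],[0,0,3],[0,0,5.5],[0,0,8],[0,0,10.5],[0,0,12.5],[0,0,13.8],[0,0,14.4],[0,0,14.6],[0,0,14.7],[0,0,14.8],[0,0,14.8]], "roll": [0,0,0,0,0,0,0,0,0,0,0,0]}}

```text
time: 7.6
position: [0.4412, -0.1302, 0.0151]
tool_rot: [-0.14, 3.137, 0.0]
ft_force: [0.9, -1.0, -1.0]
grip_width: 0.521
grip_force: 20.0
```

{"fn": "move_arm", "kwargs": {"slide": [[0,0,0.05],[0,0,0.1],[0,0,0.15],[0,0,0.15]], "roll": [0,0,0,0]}}

```text
time: 8.0
position: [0.4409, -0.1302, 0.0135]
tool_rot: [-0.14, 3.138, 0.0]
ft_force: [-0.8, 0.5, 3.5]
grip_width: 0.521
grip_force: 20.0
```

The worktop is now carrying the pot: the vertical force went from -1 N to +3.5 N. I'll release it and rise.

{"fn": "move_arm", "kwargs": {"slide": [[0,0,0],[0,0,0],[0,0,0],[0,0,0],[0,0,0],[0,0,0],[0,0,0]], "roll": [0,0,0,0,0,0,0], "gripper": 7.0}}

```text
time: 8.7
position: [0.4406, -0.1302, 0.013]
tool_rot: [-0.14, 3.138, 0.0]
ft_force: [0.7, -0.6, -0.4]
grip_width: 0.8
grip_force: 0.0
```

{"fn": "move_arm", "kwargs": {"slide": [[0,0,-0.4],[0,0,-1.2],[0,0,-2.5],[0,0,-4.5],[0,0,-7],[0,0,-9.5],[0,0,-12],[0,0,-14],[0,0,-15.5],[0,0,-16.3],[0,0,-16.5],[0,0,-16.5]], "roll": [0,0,0,0,0,0,0,0,0,0,0,0]}}

```text
time: 9.9
position: [0.4405, -0.1302, 0.1781]
tool_rot: [-0.14, 3.138, 0.0]
ft_force: [-0.7, 0.8, 0.2]
grip_width: 0.803
grip_force: 0.0
```

```bash
python3 - <<'E'
from h import *
shot('side','s3');shot('top','t3')
im=cv2.imread('pics/s3.png');t=cv2.imread('pics/t3.png')
cv2.imwrite('pics/c4.png',np.hstack([cv2.resize(im[170:300,290:420],(400,400)),cv2.resize(t[200:330,330:460],(400,400))]))
togo([.412,.195,.18],9.7)
E
```

```text
t 10.0 pos [ 0.44   -0.1301  0.1773] yaw 95.11068788829623 slide cm [-0.1043 32.6286 -0.261 ] roll 1.490697720044012 F [-0.1222  0.049  -0.225 ] j [-0.3178 -0.0849  0.5257  1.9805  0.0453  1.2362  1.8514] grip 0.8022887015922935 0.0
```

View pics/c4.png

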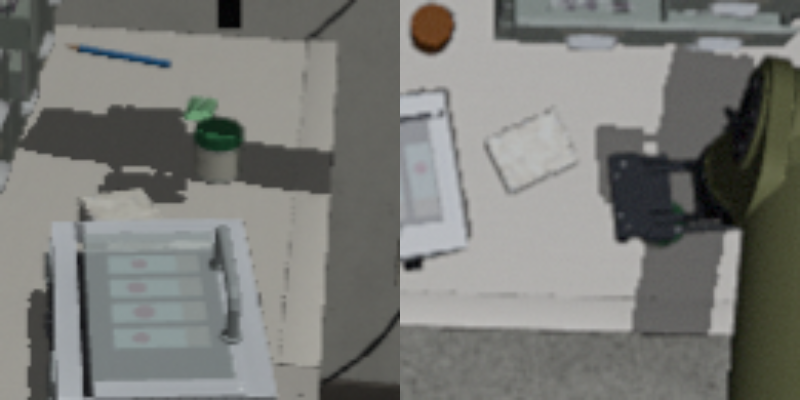

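The pot stands upright on the worktop, beside the slide pack. I'll go over the handle next, bowing outward and rolling only once past the drawer.

{"fn": "move_arm", "kwargs": {"slide": [[-0.2,0.8,0],[-0.6,2.6,0],[-1,5,0],[-1.4,8,0],[-1.7,11,0],[-1.8,14,0],[-1.8,17,0],[-1.7,20,0],[-1.5,23,0],[-1.2,26,0],[-0.8,28.8,0],[-0.4,31,0],[-0.2,32.2,0],[-0.1,32.6,0],[-0.1,32.6,0],[-0.1,32.6,0],[-0.1,32.6,0],[-0.1,32.6,0],[-0.1,32.6,0]], "roll": [0,0,0,0,0,0,0.05,0.15,0.27,0.4,0.53,0.66,0.79,0.92,1.05,1.18,1.31,1.42,1.49], "gripper": 6.0}}

```text
time: 11.9
position: [0.4118, 0.195, 0.1773]
tool_rot: [-2.028, -2.398, 0.002]
ft_force: [0.5, 0.2, -0.8]
grip_width: 0.69
grip_force: 0.0
```

```bash
python3 - <<'E'
from h import *
togo([.412,.195,.099],9.7)
E
```

```text
t 11.9 pos [0.4118 0.195  0.1773] yaw 9.554746321321915 slide cm [-0.0039  0.0294  7.829 ] roll -0.002535154943566525 F [ 0.5092  0.2265 -0.8096] j [-0.5715 -0.0637  0.0684  1.9727  0.0044  1.2339 -0.3379] grip 0.6904102887415907 0.0
```

{"fn": "move_arm", "kwargs": {"slide": [[0,0,0.6],[0,0,1.8],[0,0,3.2],[0,0,4.8],[0,0,6.2],[0,0,7.1],[0,0,7.6],[0,0,7.8],[0,0,7.8]], "roll": [0,0,0,0,0,0,0,0,0]}}

```text
time: 12.8
position: [0.4126, 0.1947, 0.1001]
tool_rot: [2.024, 2.402, 0.0]
ft_force: [-0.4, 0.2, 0.7]
grip_width: 0.689
grip_force: 0.0
```

{"fn": "move_arm", "kwargs": {"slide": [[0,0,0],[0,0,0],[0,0,0],[0,0,0],[0,0,0],[0,0,0],[0,0,0],[0,0,0],[0,0,0],[0,0,0],[0,0,0],[0,0,0]], "roll": [0,0,0,0,0,0,0,0,0,0,0,0], "gripper": 0.4, "squeeze": 8}}

```text
time: 14.0
position: [0.4142, 0.1949, 0.1004]
tool_rot: [2.024, 2.4, 0.005]
ft_force: [4.9, 0.5, -3.6]
grip_width: 0.109
grip_force: 8.0
```

```bash
python3 - <<'E'
from h import *
togo([.412,.195,.099],9.7)
shot('side','s4')
im=cv2.imread('pics/s4.png')
cv2.imwrite('pics/c5.png',cv2.resize(im[190:320,300:420],None,fx=4.5,fy=4.5))
E
```

```text
t 14.0 pos [0.4142 0.1949 0.1004] yaw 9.732218810755663 slide cm [ 0.0453 -0.2126  0.1421] roll 0.0005623243287633266 F [ 4.887   0.5395 -3.5534] j [-0.5696  0.0117  0.0717  2.0639 -0.0002  1.0625 -0.328 ] grip 0.10876566367720626 7.998976707458496
```

View pics/c5.png

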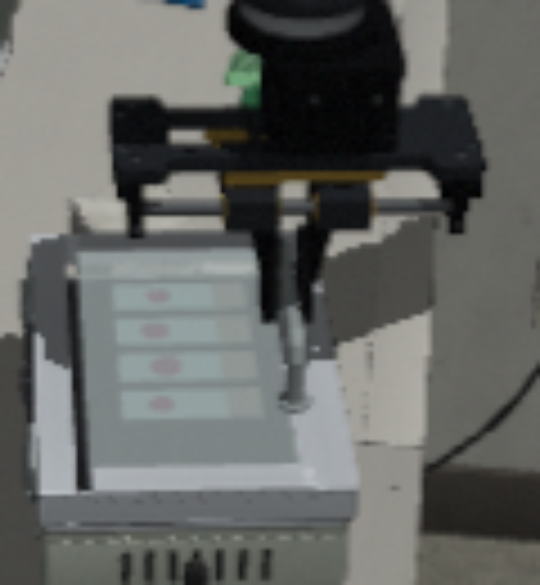

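The bar is gripped between the pads at 9.5 mm opening, with the cover shut. The side force shows the true bar sits about 1.6 mm further back than I commanded, at x ≈ 0.414. I'll compute the arc from there.

```bash
python3 - <<'E'
import numpy as np
a=np.hypot(13.8,5.8);b=np.arctan2(5.8,13.8)
for t in list(range(0,61,4)):
    r=np.radians(t);print(t,round(13.8-a*np.cos(b+r),2),round(a*np.sin(b+r)-5.8,2))
E
```

```text
0 0.0 0.0
4 0.44 0.95
8 0.94 1.86
12 1.51 2.74
16 2.13 3.58
20 2.82 4.37
24 3.55 5.11
28 4.34 5.8
32 5.17 6.43
36 6.04 7.0
40 6.96 7.51
44 7.9 7.96
48 8.88 8.34
52 9.87 8.65
56 10.89 8.88
60 11.92 9.05
```

{"fn": "move_arm", "kwargs": {"slide": [[0,0.1,0],[0,0.2,0],[0,0.2,0],[0,0.2,0]], "roll": [0,0,0,0], "squeeze": 20}}

```text
time: 14.45
position: [0.414, 0.1948, 0.0999]
tool_rot: [-2.024, -2.402, 0.002]
ft_force: [0.2, 0.2, 1.2]
grip_width: 0.105
grip_force: 20.0
```

{"fn": "move_arm", "kwargs": {"slide": [[0,0.1,-0.2],[0,0.2,-0.5],[0,0.44,-0.95],[0,0.7,-1.4],[0,0.94,-1.86],[0,1.2,-2.3],[0,1.51,-2.74],[0,1.8,-3.15],[0,2.13,-3.58],[0,2.47,-3.97],[0,2.82,-4.37],[0,3.18,-4.74],[0,3.55,-5.11],[0,3.95,-5.45],[0,4.2,-5.68],[0,4.34,-5.8],[0,4.34,-5.8]], "roll": [0,0,0,0,0,0,0,0,0,0,0,0,0,0,0,0,0]}}

```text
time: 16.15
position: [0.4555, 0.2023, 0.1595]
tool_rot: [-2.022, -2.4, 0.005]
ft_force: [-10.2, -2.2, 8.6]
grip_width: 0.108
grip_force: 20.0
```

```bash
python3 - <<'E'
from h import *
togo([.414+.1192*.9857,.195+.1192*.1685,.0999+.0905],9.7)
print(monitor.get_state()['torque'])
E
```

```text
t 16.15 pos [0.4555 0.2023 0.1595] yaw 9.764827069259608 slide cm [-0.0326  7.6967 -3.1188] roll 0.001131445802998547 F [-10.1571  -2.2037   8.5624] j [-0.557   0.0443  0.0892  1.9032 -0.0058  1.1981 -0.2954] grip 0.10780010167299926 19.994191378355026
[-0.4138  2.5526  0.0275]
```

The reaction is about 13 N outward along the radius, so the commanded arc is slightly inside the true one. I'll relax outward and check.

{"fn": "move_arm", "kwargs": {"slide": [[0,-0.08,-0.1],[0,-0.16,-0.2],[0,-0.19,-0.23],[0,-0.19,-0.23]], "roll": [0,0,0,0]}}

```text
time: 16.55
position: [0.456, 0.2024, 0.1603]
tool_rot: [2.024, 2.402, 0.002]
ft_force: [0.7, 2.7, -5.7]
grip_width: 0.105
grip_force: 20.0
```

```bash
python3 - <<'E'
from h import *
togo([.414+.1192*.9857,.195+.1192*.1685,.0999+.0905],9.7)
E
```

```text
t 16.55 pos [0.456  0.2024 0.1603] yaw 9.747707903982423 slide cm [-0.0272  7.6573 -2.9985] roll 0.0008326600037186753 F [ 0.6916  2.6732 -5.6948] j [-0.5575  0.0405  0.0889  1.9055 -0.004   1.1941 -0.2971] grip 0.10519384193251463 19.988156855106354
```

{"fn": "move_arm", "kwargs": {"slide": [[0,0.2,-0.1],[0,0.46,-0.28],[0,0.78,-0.51],[0,1.11,-0.74],[0,1.44,-0.96],[0,1.78,-1.17],[0,2.12,-1.37],[0,2.47,-1.57],[0,2.82,-1.75],[0,3.18,-1.92],[0,3.54,-2.08],[0,3.8,-2.19],[0,3.91,-2.24],[0,3.91,-2.24]], "roll": [0,0,0,0,0,0,0,0,0,0,0,0,0,0]}}

```text
time: 17.95
position: [0.4944, 0.2092, 0.1846]
tool_rot: [2.024, 2.402, 0.002]
ft_force: [-5.4, 1.6, 4.1]
grip_width: 0.107
grip_force: 20.0
```

```bash
python3 - <<'E'
from h import *
togo([.414+.1192*.9857,.195+.1192*.1685,.0999+.0905],9.7)
E
```

```text
t 17.95 pos [0.4944 0.2092 0.1846] yaw 9.759075746521289 slide cm [-0.0458  3.7552 -0.5738] roll 0.0010310662848700522 F [-5.3942  1.5772  4.1163] j [-0.5458  0.1018  0.1031  1.7902 -0.0116  1.2488 -0.2692] grip 0.10693570329883091 20.01093417406082
```

{"fn": "move_arm", "kwargs": {"slide": [[0,0.1,-0.1],[0,0.35,-0.28],[0,0.7,-0.42],[0,1.1,-0.56],[0,1.46,-0.67],[0,1.84,-0.78],[0,2.23,-0.88],[0,2.6,-0.97],[0,2.9,-1.03],[0,3.02,-1.06],[0,3.02,-1.06],[0,3.02,-1.06]], "roll": [0,0,0,0,0,0,0,0,0,0,0,0]}}

```text
time: 19.15
position: [0.5243, 0.2144, 0.1943]
tool_rot: [2.024, 2.402, 0.003]
ft_force: [-2.3, 3.0, 3.1]
grip_width: 0.105
grip_force: 20.0
```

```bash
python3 - <<'E'
from h import *
togo([.414+.1192*.9857,.195+.1192*.1685,.0999+.0905],9.7)
shot('side','s5')
im=cv2.imread('pics/s5.png')
cv2.imwrite('pics/c6.png',cv2.resize(im[190:330,280:420],None,fx=4.2,fy=4.2,interpolation=cv2.INTER_CUBIC))
E
```

```text
t 19.15 pos [0.5243 0.2144 0.1943] yaw 9.760868259496972 slide cm [-0.0533  0.7182  0.3898] roll 0.0010623515381804466 F [-2.2621  2.9971  3.0842] j [-0.536   0.1568  0.1125  1.7092 -0.0189  1.2747 -0.249 ] grip 0.10519802035282162 20.006774961948395
```

View pics/c6.png

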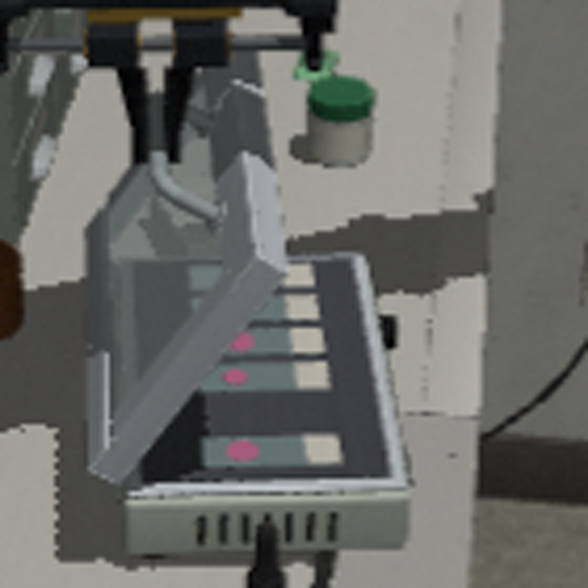

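The cover is held well open. Its near front corner is at crop (245,258), which is full-image (338.3,251.4), and its lower edge is at (347.6,253.8). The pot is still upright on the right. I'll measure the cover angle from this picture.

```bash
python3 - <<'E'
from h import *
c,s_=np.cos(np.radians(9.7)),np.sin(np.radians(9.7))
# origin refined by gripped bar: x=-55mm -> (.414,.195)
o=np.array([.414,.1950])+.055*np.array([c,s_])
D=lambda x,y,z:[o[0]+c*x-s_*y,o[1]+s_*x+c*y,z]
def pt(x,y,h,t): # rel hinge, rotate: front rises
    t=np.radians(t);return D(.083+x*np.cos(t)+h*np.sin(t),y,.06-x*np.sin(t)+h*np.cos(t))
print(o)
for t in (52,54,56,58,60,62):
    print(t,proj('side',[pt(-.165,.12,.02,t),pt(-.165,.12,0,t),pt(0,.12,.02,t),pt(-.138,.05,.02,t),pt(-.138,.045,.058,t)]).round(1).tolist())
print('tcp at 60:',pt(-.138,0,.058,60))
E
```

```text
[0.4682 0.2043]
52 [[345.2, 251.6], [352.4, 256.3], [299.1, 300.1], [335.8, 242.7], [322.5, 232.9]]
54 [[342.9, 250.5], [350.3, 255.0], [298.9, 300.3], [333.9, 241.8], [320.3, 232.4]]
56 [[340.6, 249.5], [348.2, 253.7], [298.7, 300.5], [332.0, 241.1], [318.0, 232.0]]
58 [[338.2, 248.5], [346.0, 252.5], [298.5, 300.7], [330.0, 240.3], [315.7, 231.7]]
60 [[335.7, 247.6], [343.7, 251.4], [298.4, 300.9], [328.1, 239.6], [313.4, 231.5]]
62 [[333.2, 246.8], [341.4, 250.4], [298.2, 301.1], [326.1, 239.0], [311.1, 231.3]]
tcp at 60: [np.float64(0.5315249055672359), np.float64(0.2150889000023131), np.float64(0.20851150572225255)]
```

The corner, lower edge, handle foot and bar give 56–58°, and the TCP agrees at about 57°. Another 3° is 0.8 cm back and 0.1 cm up.

{"fn": "move_arm", "kwargs": {"slide": [[0,0.15,-0.03],[0,0.35,-0.07],[0,0.55,-0.1],[0,0.7,-0.12],[0,0.8,-0.13],[0,0.8,-0.13],[0,0.8,-0.13],[0,0.8,-0.13],[0,0.8,-0.13]], "roll": [0,0,0,0,0,0,0,0,0]}}

```text
time: 20.1
position: [0.532, 0.2157, 0.1954]
tool_rot: [2.024, 2.402, 0.003]
ft_force: [-3.3, 3.8, 3.2]
grip_width: 0.107
grip_force: 20.0
```

```bash
python3 - <<'E'
from h import *
togo([.414+.1192*.9857,.195+.1192*.1685,.0999+.0905],9.7)
shot('side','s6')
im=cv2.imread('pics/s6.png')
cv2.imwrite('pics/c7.png',cv2.resize(im[220:310,290:370],None,fx=6.5,fy=6.5,interpolation=cv2.INTER_CUBIC))
E
```

```text
t 20.1 pos [0.532  0.2157 0.1954] yaw 9.769224050304828 slide cm [-0.0485 -0.0622  0.5037] roll 0.001208187599385387 F [-3.2953  3.8384  3.1967] j [-0.5332  0.1721  0.1147  1.6893 -0.0209  1.2797 -0.2437] grip 0.10651909860306076 20.010798275470734
```

View pics/c7.png

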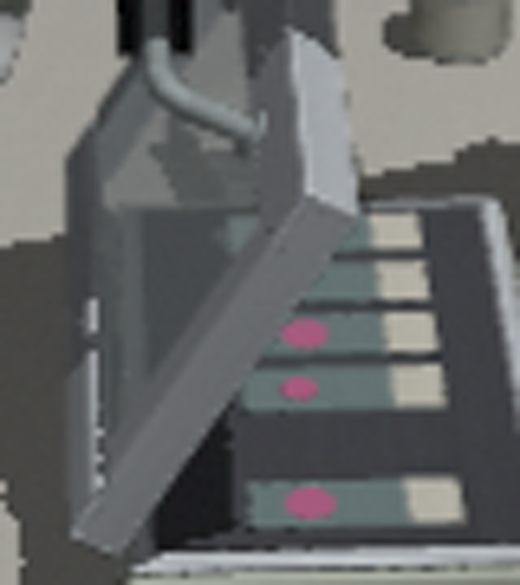

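The last picture shows the near front corner at (336.2,250) and the lower edge at (344.5,252.6), which gives about 59.5°. The bar has moved 119.8 mm back, which gives about 60°. The grip is firm and the pot stands on the worktop, so I'm handing in.

```bash
python3 -c "
from h import *
print(workorder.close_job())"
```

```text
the job is handed in; nothing more can be done
None
```

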